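# Close the sample jar and hold it over the code reader

## Task

Put the lid that fits the wider of the two open jars fully down on its neck, with the jar standing on the bench, and let go of the lid. Then grip that jar by its body, carry it upright over the tube rack and finish while holding it, level and still, centred about 1 cm above the round window of the code reader. Nothing may touch the reader, and the small jar, small lid and rack stay where they are.

Things in the scene. Friction and masses are not known exactly. Their poses are not given: they have to be found in the camera images.
- jar_center (a point): the wide open jar, amber glass, loose, upright, about 0.18 kg. Point on its axis half-way up its 72 mm, so 36 mm above its flat underside; z is up along the jar. Body: straight cylinder 54 mm in diameter, 54 mm high; above it a narrower open neck 18 mm high, 42 mm in diameter at the foot, tapering to 37 mm at the rim.
- lid_center (a point): lid of the wide jar: black round slip-on cap, 52 mm in diameter, 20 mm high, loose, 30 g, open side down. Point on its axis 10 mm above its lower edge; z is up. Opening 46 mm wide, 16 mm deep. It slips on by its weight, 2 mm of play all round, no pressing; fully on, it rests on the neck's rim, its centre 30 mm above jar_center and its lower edge 2 mm above the jar's shoulder.
- small_jar_center (a point): the narrow open jar of the same glass, loose, to be left alone. Point on its axis half-way up its 60 mm; body 38 mm in diameter, neck 29 mm.
- small_lid_center (a point): the lid of the narrow jar, same black plastic, 37 mm in diameter, 20 mm high, loose, open side down, to be left alone. Point on its axis, 10 mm above its lower edge.
- rack_top (a point): tube rack full of capped tubes, grey, one loose piece of 0.9 kg between the jars and the reader, to be left alone. Point at the centre of its top, 105 mm above the bench; its x axis runs along its 360 mm length (roughly away from the robot), its y axis along its 70 mm width.
- window (a point): code reader: white box fixed to the bench, 130 x 130 mm, 45 mm high, with a flat round black window 60 mm in diameter in the middle of its top. Point at the centre of the window, level with the top face; z is up.
There are look-alikes about, which are no part of the job. What is shaped like the part that bears lid_center but orange or red is not meant.

How it is judged:
By the outcome, as a careful person would: the job done as asked, in the order asked, and still so for the second after the job is handed in, while the arm keeps its last pose, push and grip.
It also fails if it takes over 54 s, if anything falls off the work surface, if the arm or the gripper's body presses on something with over 40 N, if the wrist force passes 120 N, or if a joint passes its speed limit or range.

## Robot

A 6-joint arm with a two-finger parallel gripper is mounted at the origin on the work surface. World frame = base frame: x ahead of the robot, y to its left, z up, the work surface at z = 0. Lengths are in m, angles in rad, forces in N, time in s.
With the tool pointing down it reaches from about 0.35 to 0.925 m from the base axis. Payload 6.4 kg.
Tool frame: the origin (TCP) lies midway between the tips of the shut fingers; the grasp point (between the pads) lies 19 mm behind it (manip.grip_depth is the distance from the TCP to the grasp point, in m); z points along the fingers, y is the line along which they close (so a half turn about z gives the same grasp; the last joint's range is limited). The gripper opens to 85 mm and grips with 20 to 120 N. Pads are 22 mm wide; open, the fingers measure 114 mm over their backs; the gripper's body (76 mm by 85 mm) begins 54 mm behind the grasp point. The pads swing forward as they close: fully open they stand 13 mm farther back than shut.
Start: joints at [-1.428, 0.245, 1.558, -0, 1.339, -0.174], TCP at [0.202, -0.618, 0.231] pointing down, gripper open.
Joint ranges: [-3.13, 3.13], [-1.02, 2.26], [0.13, 2.54], [-0.95, 4.09], [0.21, 2.88], [-2.74, 2.74]. Speed limits (rad/s): [2.57, 2.57, 3.14, 3.14, 3.14, 3.14].

## Interface

Orientations are given as a 3x3 rotation matrix whose columns are the frame's x, y, z axes.
In Python, from rig import manip gives the robot as it stands.
- The arm moves only by the tool drive_tool, never from a script. Its argument "rows" is text: rows parted by semicolons, each of 7 numbers parted by spaces: the shift along the tool's x, y, z in mm, then the turn, a rotation vector about the tool's x, y, z in degrees, then the opening, from 0 (shut) to 1 (fully open). A call has 1 to 10 rows; each row shifts and turns the commanded pose from where the row before left it, along the tool's axes as they then stand; what a row does not reach is not made up. A row lasts 1/8 s, in which the tool goes at most 62.5 mm and 10.7 degrees, less where a joint would pass 70% of its speed; a pose out of reach is approached as far as the arm can. A call with a gripper value outside its range is refused whole. The fingers move at their own pace and stop on an object; "newtons" is the grip in N (left out, the last holds). Time passes only in rows, so rows that do not move let the fingers close. It gives the time, the measured TCP pose, the force, the opening and the grip force at its end, in the units of the state.
- manip.observe(): the state, without advancing time (a new reading comes with each control period).
- manip.read_camera(name): name is "scene" or "side" or "wrist"; returns (picture, depth): 420x560x3 uint8, red, green, blue; 420x560 float32, m along the optical axis (not along the pixel's ray), 0 where there is no reading.
- manip.camera_model(name): a dict with "fov_y" (degrees; the focal length in pixels is half the picture's height over the tangent of half this angle, whatever the lens; pixels are square), "cx", "cy" (the principal point, pixels), "position" and "attitude" of the camera in the world; the wrist camera has in their place "T_tool_cam" (4x4, takes a point from camera to tool coordinates, whose origin is the TCP and whose axes are the flange's). Camera axes: x right, y down, z forward; pixel columns grow to the right and rows downward; lengths in m; the calibration is good to about 2 mm. The wrist camera is an equidistant fisheye: a pixel r from the principal point sees the ray r / f radians off the axis. A picture is of the moment at which its call begins: read the wrist's pose just before it. camera_model takes no time and is no camera call.
- manip.job_done(): hands the job in; it is judged then, once.
The state is a dict: "t": time; "joint_positions": joint angles; "qvel": joint speeds; "joint_torque": joint torques, N m; "tcp_pos": TCP position; "orientation": TCP orientation; "wrist_force": force on the tool from outside, world axes, zero at the start; "torque": the same for the moment, N m; "width": finger opening in m; "grip_force": force on a finger pad.
Only numpy, scipy, OpenCV 4.12 (cv2) and the standard library are available. Lean on these libraries where they do the work, as an engineer would, in place of code of your own. Each camera call takes 0.05 s, during which the arm holds its last target. There are 200 camera calls.

## Working session

There is one attempt and no reset: what is moved stays moved. The work goes in short steps, Python scripts to look and compute and a tool call to move; the robot and the scene stay as the last step left them, time stands still between calls to the robot, and variables do not carry over. Pictures are saved under pics/ and viewed, at most 10 in all, crops included, and the job is handed in when it is done.

Besides the shell and the picture viewer there is one more tool, called after "Request:" by a JSON object that holds its "method" and its "body", one argument or row to a line. drive_tool: Moves the arm, as the interface text tells. Its arguments: {"type":"object","properties":{"rows":{"type":"string"},"newtons":{"type":"number"}},"required":["rows"]}

```bash
mkdir -p pics; cat > h.py <<'E'
import numpy as np, cv2
from rig import manip
def cam(n):
    m=manip.camera_model(n); f=210/np.tan(np.radians(m["fov_y"])/2); return m,f
E
python3 - <<'E'
from h import *
np.set_printoptions(precision=4,suppress=True)
for n in("scene","side","wrist"):
    p,d=manip.read_camera(n); np.savez(f"{n}0.npz",p=p,d=d)
    cv2.imwrite(f"pics/{n}0.png",p[...,::-1]); print(n,manip.camera_model(n))
s=manip.observe();print(s)
E
```

```text
scene {'fov_y': 47.94178986241367, 'cx': 272.0285623833638, 'cy': 207.13638983611705, 'position': array([ 1.0083, -0.4489,  0.6931]), 'attitude': array([[ 0.6232,  0.519 , -0.585 ],
       [ 0.782 , -0.4059,  0.4731],
       [ 0.0081, -0.7523, -0.6588]])}
side {'fov_y': 50.38009810465095, 'cx': 281.8337038649824, 'cy': 219.1104584031622, 'position': array([0.169 , 0.5104, 0.7874]), 'attitude': array([[-0.867 , -0.3795,  0.3231],
       [-0.4984,  0.6549, -0.5681],
       [ 0.004 , -0.6535, -0.7569]])}
wrist {'fov_y': 65.70646984690485, 'cx': 282.9125029014657, 'cy': 208.79949197429906, 'T_tool_cam': array([[ 0.0008, -0.9463, -0.3233,  0.0838],
       [ 1.    ,  0.0009, -0.0001, -0.0003],
       [ 0.0004, -0.3233,  0.9463, -0.1426],
       [ 0.    ,  0.    ,  0.    ,  1.    ]])}
{'t': 0.15, 'joint_positions': array([-1.4281,  0.2457,  1.5587,  0.    ,  1.3387, -0.1741]), 'qvel': array([ 0.0006, -0.0021, -0.0021,  0.0004, -0.0002,  0.0004]), 'joint_torque': array([  0.0013, -42.9985, -32.6553,  -0.0001,   0.0035,  -0.    ]), 'tcp_pos': array([ 0.2025, -0.6172,  0.2304]), 'orientation': array([[ 0.9502,  0.3115, -0.0002],
       [ 0.3115, -0.9502,  0.0015],
       [ 0.0003, -0.0015, -1.    ]]), 'wrist_force': array([-0.2709, -0.2748,  0.6181]), 'torque': array([ 0.003 , -0.0223, -0.0066]), 'grip_force': 0.0, 'width': 0.08568826037734333}
```

View pics/scene0.png

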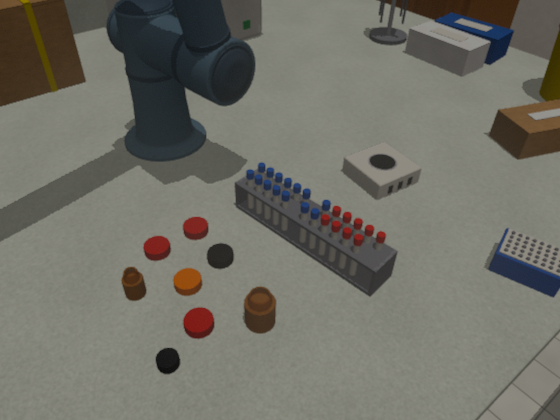

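View pics/side0.png

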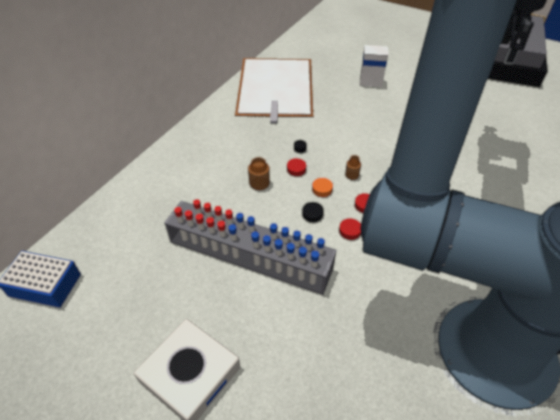

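Scene view: wide jar ~(260,308), its black lid ~(220,255), small lid (168,360), small jar (133,283), window (382,162). Side view: jar (259,172), lid (313,212), window (186,364). I'll get their positions from depth in both cameras and by triangulation.

```bash
cat >> h.py <<'E'
def cloud(n,d):
    m,f=cam(n); v,u=np.mgrid[:420,:560]
    c=np.stack([(u-m["cx"])/f*d,(v-m["cy"])/f*d,d],-1); return c@m["attitude"].T+m["position"]
def ray(n,u,v):
    m,f=cam(n); r=m["attitude"]@np.array([(u-m["cx"])/f,(v-m["cy"])/f,1]); return m["position"],r/np.linalg.norm(r)
def tri(a,b):
    (p,r),(q,s)=a,b; t=np.linalg.lstsq(np.c_[r,-s],q-p,rcond=None)[0]; A,B=p+t[0]*r,q+t[1]*s
    return (A+B)/2,np.linalg.norm(A-B)*1e3
def circ(P):
    a=np.linalg.lstsq(np.c_[2*P[:,:2],np.ones(len(P))],(P[:,:2]**2).sum(1),rcond=None)[0]; return a[:2],np.sqrt(a[2]+a[:2]@a[:2])
E
python3 - <<'E'
from h import *
np.set_printoptions(precision=4,suppress=True)
px=dict(lid=[(220,252),(313,209)],jar=[(261,296),(259,163)],win=[(382,162),(186,364)],slid=[(168,357),(300,145)],sjar=[(131,272),(354,158)])
for k,(a,b) in px.items():
    print(k,tri(ray("scene",*a),ray("side",*b)))
    for n,(u,v) in zip(("scene","side"),(a,b)):
        z=np.load(n+"0.npz"); C=cloud(n,z["d"]); w=C[v-25:v+26,u-30:u+31].reshape(-1,3); g=z["p"][v-25:v+26,u-30:u+31].reshape(-1,3).astype(int)
        lo={"win":.04,"lid":.014,"slid":.014,"jar":.066,"sjar":.054}[k]; hi={"win":.05,"lid":.026,"slid":.026,"jar":.078,"sjar":.066}[k]
        s=(w[:,2]>lo)&(w[:,2]<hi)&(np.linalg.norm(w[:,:2]-C[v,u,:2],axis=1)<.05)
        if k in("win","lid","slid"): s&=g.max(1)<60
        P=w[s]; 
        if len(P)>5:
            h=cv2.minEnclosingCircle(P[:,:2].astype(np.float32)); print("  ",n,C[v,u],len(P),P.mean(0),(P[:,:2].max(0)+P[:,:2].min(0))/2,h)
# rack & bench
for n in("scene","side"):
    z=np.load(n+"0.npz");C=cloud(n,z["d"]).reshape(-1,3);ok=z["d"].ravel()>0
    P=C[ok&(C[:,2]>.08)&(C[:,2]<.135)&(C[:,0]>.3)&(C[:,0]<.85)&(C[:,1]>-.4)&(C[:,1]<.2)]
    print(n,len(P),cv2.minAreaRect(P[:,:2].astype(np.float32)),np.percentile(P[:,2],[5,50,95,100]),np.median(C[ok&(abs(C[:,2])<.02),2]))
E
python3 - <<'E'
import cv2,numpy as np
a=cv2.imread('pics/scene0.png')[210:380,90:430];b=cv2.imread('pics/side0.png')[110:400,140:360]
cv2.imwrite('pics/crop0.png',np.hstack([cv2.resize(a,(400,200)),cv2.resize(b,(400,200))])) if 0 else cv2.imwrite('pics/crop0.png',cv2.resize(cv2.imread('pics/scene0.png')[130:360,160:430],None,fx=2.6,fy=2.6,interpolation=cv2.INTER_CUBIC))
E
```

```text
lid (array([ 0.4504, -0.1283,  0.0192]), np.float64(2.014393880655573))
   scene [ 0.4509 -0.1276  0.0187] 428 [ 0.4559 -0.1309  0.0198] [ 0.4547 -0.1302] ((0.45417672395706177, -0.12932689487934113), 0.025861378759145737)
   side [ 0.4497 -0.129   0.0194] 264 [ 0.4486 -0.1241  0.0186] [ 0.4485 -0.1263] ((0.45053571462631226, -0.12655852735042572), 0.02497573010623455)
jar (array([ 0.6137, -0.1544,  0.067 ]), np.float64(5.1561755924256625))
   scene [ 0.6084 -0.1473  0.0551] 184 [ 0.6192 -0.1571  0.0705] [ 0.6178 -0.1568] ((0.617477536201477, -0.15647444128990173), 0.020078884437680244)
   side [ 0.6196 -0.1679  0.0547] 80 [ 0.6135 -0.1513  0.0693] [ 0.6137 -0.1533] ((0.6140494346618652, -0.15328264236450195), 0.020116304978728294)
win (array([0.4652, 0.3203, 0.0442]), np.float64(1.0157960111453779))
   scene [0.4668 0.3189 0.0458] 269 [0.4652 0.3209 0.046 ] [0.4648 0.3214] ((0.46478214859962463, 0.3221043348312378), 0.02934860624372959)
   side [0.4654 0.3196 0.0428] 758 [0.4641 0.3206 0.0445] [0.4645 0.3202] ((0.46449533104896545, 0.3199556767940521), 0.02759047970175743)
slid (arr
[... 369 characters left out ...]
ray([ 0.4263, -0.2965,  0.0579]), np.float64(1.2915383344398246))
   scene [ 0.4173 -0.2936  0.0473] 109 [ 0.4297 -0.2983  0.0582] [ 0.4286 -0.2983] ((0.4286220073699951, -0.29804420471191406), 0.013532806187868118)
   side [ 0.429  -0.3066  0.0494] 46 [ 0.4256 -0.2951  0.0577] [ 0.4252 -0.296 ] ((0.42660653591156006, -0.29601478576660156), 0.014304269105196)
scene 2363 ((0.5169638991355896, 0.04366932436823845), (0.31702548265457153, 0.05302702262997627), 8.306402206420898) [0.0823 0.0994 0.1061 0.109 ] 0.0003589917891773098
side 1998 ((0.513446569442749, 0.046176910400390625), (0.31372636556625366, 0.05252557992935181), 8.08781623840332) [0.0821 0.1007 0.1051 0.1076] -0.0009077770827433107
```

View pics/crop0.png

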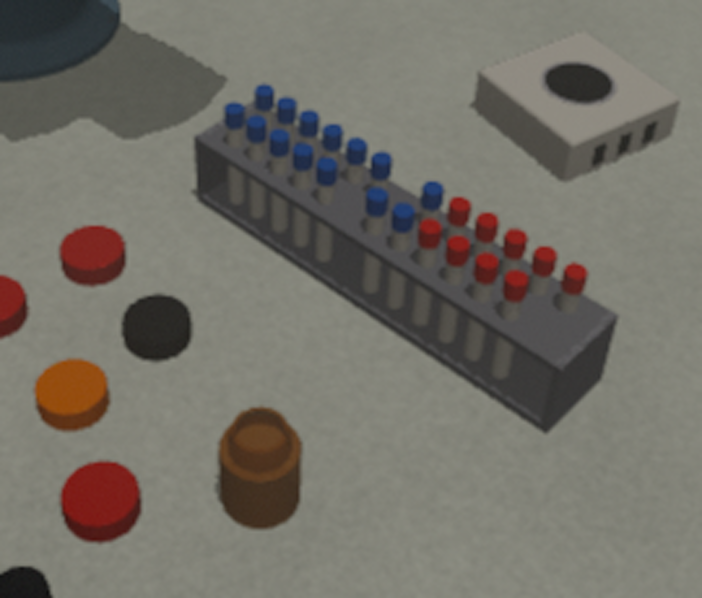

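Crop: the black lid sits between a red lid (left-up) and an orange one (left-down), the jar stands clear, and the rack is behind. Next: neighbour clearance and the first move.

```bash
cat >> h.py <<'E'
def rows(target,yawdeg,opening=1,tilt=True):
    """shift (mm, tool axes) and turn (deg rotvec) from measured pose to TCP target, tool down, tool-x at yaw"""
    from scipy.spatial.transform import Rotation as R
    s=manip.observe(); O=s["orientation"]; c,w=np.cos(np.radians(yawdeg)),np.sin(np.radians(yawdeg))
    D=np.array([[c,w,0],[w,-c,0],[0,0,-1]])
    return (O.T@(np.array(target)-s["tcp_pos"])*1e3).round(1), R.from_matrix(O.T@D).as_rotvec(degrees=True).round(2)
E
python3 - <<'E'
from h import *
np.set_printoptions(precision=4,suppress=True)
z=np.load("scene0.npz");C=cloud("scene",z["d"])
for k,(u,v) in dict(red1=(196,226),orange=(188,279),red2=(199,320)).items(): print(k,C[v-3:v+4,u-3:u+4].reshape(-1,3).mean(0), C[v,u,:2]-[.452,-.128])
print(rows((.452,-.128,.16),18.15))
E
```

```text
red1 [ 0.3608 -0.1264  0.0207] [-0.0911  0.0016]
orange [ 0.4835 -0.2173  0.034 ] [ 0.0201 -0.0843]
red2 [ 0.5619 -0.2444  0.0203] [ 0.1091 -0.1161]
(array([ 389.5, -387. ,   71.1]), array([-0.09, -0.02,  0.  ]))
```

Request:
{"method": "drive_tool", "body": {
  "rows": "39 -38.7 7;39 -38.7 7;39 -38.7 7;39 -38.7 7;39 -38.7 7;39 -38.7 7;39 -38.7 7;39 -38.7 7;39 -38.7 7;39 -38.7 7"
}}

```text
$.rows[0]: bad value
```

Request:
{"method": "drive_tool", "body": {
  "rows": "39 -38.7 7 0 0 0 1;39 -38.7 7 0 0 0 1;39 -38.7 7 0 0 0 1;39 -38.7 7 0 0 0 1;39 -38.7 7 0 0 0 1;39 -38.7 7 0 0 0 1;39 -38.7 7 0 0 0 1;39 -38.7 7 0 0 0 1;39 -38.7 7 0 0 0 1;39 -38.7 7 0 0 0 1"
}}

```text
t: 1.4
tcp_pos: [0.453, -0.1267, 0.1611]
orientation: [[0.95, 0.311, 0.0], [0.311, -0.95, -0.0], [0.0, 0.0, -1.0]]
wrist_force: [0.7, -0.5, 0.2]
width: 0.0853
grip_force: 0.0
```

Request:
{"method": "drive_tool", "body": {
  "rows": "0 0 0 0 0 9.5 1;0 0 0 0 0 9.5 1;0 0 0 0 0 9.5 1;0 0 0 0 0 9.5 1;0 0 0 0 0 9.5 1;0 0 0 0 0 9.5 1;0 0 0 0 0 0 1;0 0 0 0 0 0 1"
}}

```text
t: 2.4
tcp_pos: [0.4525, -0.1284, 0.1612]
orientation: [[0.78, -0.625, -0.0], [-0.625, -0.78, 0.0], [-0.0, 0.0, -1.0]]
wrist_force: [-0.1, -0.2, -0.2]
width: 0.0853
grip_force: 0.0
```

```bash
cat >> h.py <<'E'
def wshot(name):
    s=manip.observe(); p,d=manip.read_camera("wrist"); np.savez(name+".npz",p=p,d=d,pos=s["tcp_pos"],R=s["orientation"]); cv2.imwrite(f"pics/{name}.png",p[...,::-1]); return s
def wray(name,u,v):
    z=np.load(name+".npz"); m,f=cam("wrist"); T=m["T_tool_cam"]; x,y=u-m["cx"],v-m["cy"]; r=np.hypot(x,y)+1e-9; a=r/f
    return z["R"]@T[:3,3]+z["pos"], z["R"]@T[:3,:3]@np.array([x/r*np.sin(a),y/r*np.sin(a),np.cos(a)])
def wcloud(name):
    z=np.load(name+".npz"); m,f=cam("wrist"); T=m["T_tool_cam"]; v,u=np.mgrid[:420,:560]; x,y=u-m["cx"],v-m["cy"]; r=np.hypot(x,y)+1e-9; t=np.tan(r/f)*z["d"]
    c=np.stack([x/r*t,y/r*t,z["d"]],-1); return (c@T[:3,:3].T+T[:3,3])@z["R"].T+z["pos"],z["p"].astype(int)
def onplane(name,u,v,h):
    p,r=wray(name,u,v); return p+r*(h-p[2])/r[2]
E
python3 - <<'E'
from h import *
np.set_printoptions(precision=4,suppress=True)
s=wshot("w1");print(s["t"],s["tcp_pos"],s["orientation"])
C,g=wcloud("w1"); k=(g.max(2)<60)&(abs(C[...,2]-.02)<.006)&(np.hypot(C[...,0]-.452,C[...,1]+.128)<.04)
P=C[k]; v,u=np.nonzero(k);print(len(P),u.min(),u.max(),v.min(),v.max(),P.mean(0),(P.max(0)+P.min(0))/2,cv2.minEnclosingCircle(P[:,:2].astype(np.float32)))
E
```

```text
2.4 [ 0.4525 -0.1284  0.1612] [[ 0.7803 -0.6254 -0.0001]
 [-0.6254 -0.7803  0.0001]
 [-0.0002  0.     -1.    ]]
2259 257 310 166 219 [ 0.4538 -0.1293  0.0199] [ 0.4533 -0.1291  0.0182] ((0.4532404839992523, -0.12891024351119995), 0.025350935757160187)
```

View pics/w1.png

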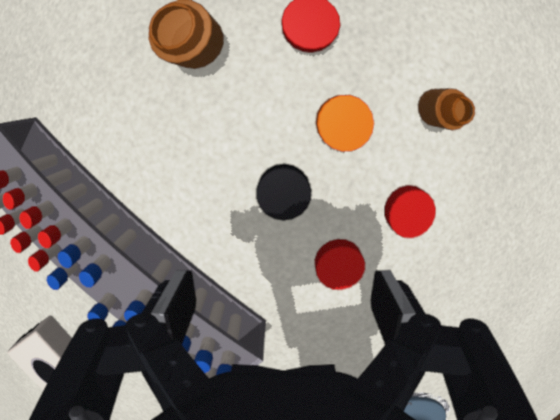

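The black lid at (283,192) is centred between the fingers' lines, the neighbours are clear of both pads, and it fits at (0.453,-0.129), top 20 mm. Descending and gripping with fingertips just above the bench.

Request:
{"method": "drive_tool", "body": {
  "rows": "1 0 40 0 0 0 1;0 0 40 0 0 0 1;0 0 35 0 0 0 1;0 0 25 0 0 0 1;0 0 12 0 0 0 1;0 0 5 0 0 0 1;0 0 0 0 0 0 1;0 0 0 0 0 0 1"
}}

```text
t: 3.45
tcp_pos: [0.4541, -0.1295, 0.0053]
orientation: [[0.779, -0.627, 0.002], [-0.627, -0.779, -0.001], [0.002, -0.0, -1.0]]
wrist_force: [-0.4, -0.2, 0.3]
width: 0.0856
grip_force: 0.0
```

Request:
{"method": "drive_tool", "body": {
  "rows": "0 0 0 0 0 0 0.5;0 0 0 0 0 0 0.5;0 0 0 0 0 0 0.5;0 0 0 0 0 0 0.5;0 0 0 0 0 0 0.5;0 0 0 0 0 0 0.5;0 0 0 0 0 0 0.5;0 0 0 0 0 0 0.5",
  "newtons": 25
}}

```text
t: 4.45
tcp_pos: [0.4536, -0.1292, 0.0051]
orientation: [[0.779, -0.627, 0.0], [-0.627, -0.779, -0.0], [0.0, 0.0, -1.0]]
wrist_force: [-2.6, 1.0, 5.0]
width: 0.0506
grip_force: 25.0
```

Request:
{"method": "drive_tool", "body": {
  "rows": "0 0 -5 0 0 0 0.5;0 0 -20 0 0 0 0.5;0 0 -35 0 0 0 0.5;0 0 -40 0 0 0 0.5;0 0 -35 0 0 0 0.5;0 0 -15 0 0 0 0.5;0 0 0 0 0 0 0.5;0 0 0 0 0 0 0.5"
}}

```text
t: 5.45
tcp_pos: [0.4523, -0.1285, 0.1526]
orientation: [[0.779, -0.627, -0.003], [-0.627, -0.779, 0.002], [-0.003, 0.0, -1.0]]
wrist_force: [-0.6, -0.3, 0.0]
width: 0.0509
grip_force: 26.2
```

```bash
python3 - <<'E'
from h import *
np.set_printoptions(precision=4,suppress=True)
s=wshot("w2");print(s["t"],s["tcp_pos"],s["orientation"],s["width"],s["wrist_force"])
C,g=wcloud("w2"); k=(abs(C[...,2]-.071)<.006)&(np.hypot(C[...,0]-.616,C[...,1]+.155)<.04)
P=C[k]; print(len(P)); 
if len(P)>5: print((P.max(0)+P.min(0))/2,cv2.minEnclosingCircle(P[:,:2].astype(np.float32)))
E
```

```text
5.45 [ 0.4523 -0.1285  0.1526] [[ 0.7788 -0.6273 -0.0027]
 [-0.6273 -0.7788  0.0015]
 [-0.003   0.0005 -1.    ]] 0.050898870796116776 [-0.5748 -0.3249  0.04  ]
890
[ 0.6152 -0.1554  0.0695] ((0.6155815720558167, -0.15485316514968872), 0.02023981884121895)
```

View pics/w2.png

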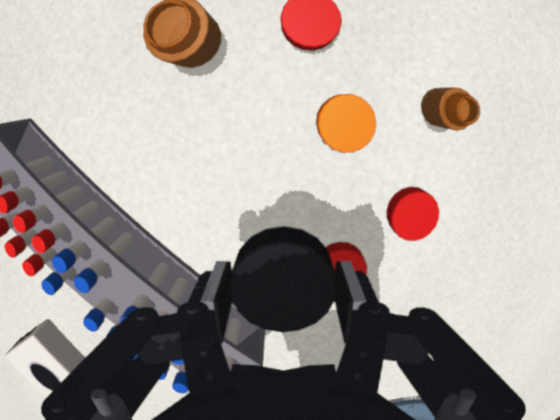

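Lid is held between the pads, at (283,278); jar visible at (182,32). Measuring where the lid sits in the tool frame.

```bash
python3 - <<'E'
from h import *
np.set_printoptions(precision=4,suppress=True)
C,g=wcloud("w2"); z=np.load("w2.npz"); W=(C-z["pos"])@z["R"]
v,u=np.mgrid[:420,:560]
k=(np.hypot(u-283,v-278)<46)&(np.load("w2.npz")["d"]>.05); P=W[k]; zt=np.median(P[:,2]); print("top tool z",zt)
for m in (40,):
    A=np.c_[P[:,:2],np.ones(len(P))]; sel=abs(P[:,2]-zt)<.008; c=np.linalg.lstsq(A[sel],P[sel,2],rcond=None)[0]; print("tilt deg",np.degrees(c[:2]),sel.sum())
k=(abs(W[...,2]-zt)<.004)&(np.hypot(u-283,v-278)<60)&(g.max(2)<48); P=W[k]
vv,uu=np.nonzero(k); print(uu.min(),uu.max(),vv.min(),vv.max(),P.min(0),P.max(0))
# edge pixels of lid front (upper) arc: black -> light bench
for col in (250,265,283,300,315):
    r=[q for q in range(215,270) if g[q,col].max()<48]; p,ry=wray("w2",col,r[0]); 
    t=z["R"].T@(p-z["pos"]); d=z["R"].T@ry; print(col,r[0],t+d*(zt-t[2])/d[2])
E
```

```text
top tool z -0.014774465469508686
tilt deg [2.4133 0.0223] 6488
224 342 238 330 [-0.0259 -0.0272 -0.0188] [ 0.0251  0.0262 -0.0108]
250 239 [ 0.0258 -0.0147 -0.0148]
265 230 [ 0.0301 -0.0081 -0.0148]
283 227 [ 0.0315 -0.0005 -0.0148]
300 230 [ 0.0301  0.0068 -0.0148]
315 238 [ 0.0263  0.0133 -0.0148]
```

Request:
{"method": "drive_tool", "body": {
  "rows": "14 -16 0 0 0 0 0.5;20 -24 0 0 0 0 0.5;20 -24 0 0 0 0 0.5;14 -17 0 0 0 0 0.5;0 0 0 0 0 0 0.5;0 0 0 0 0 0 0.5;0 0 0 0 0 0 0.5"
}}

```text
t: 6.38
tcp_pos: [0.5562, -0.1087, 0.1538]
orientation: [[0.778, -0.628, -0.001], [-0.628, -0.778, 0.0], [-0.001, 0.0, -1.0]]
wrist_force: [-0.4, -0.8, -0.1]
width: 0.0508
grip_force: 26.3
```

```bash
python3 - <<'E'
from h import *
np.set_printoptions(precision=4,suppress=True)
s=wshot("w3");print(s["t"],s["tcp_pos"],s["orientation"],s["width"])
C,g=wcloud("w3"); h=np.hypot(C[...,0]-.6155,C[...,1]+.155)
for lo,hi in((.066,.078),(.05,.058)):
    k=(C[...,2]>lo)&(C[...,2]<hi)&(h<.035)
    P=C[k]; v,u=np.nonzero(k); print(len(P),u.min(),u.max(),v.min(),v.max(),P.mean(0),(P.max(0)+P.min(0))/2,cv2.minEnclosingCircle(P[:,:2].astype(np.float32)))
cv2.imwrite("pics/w3c.png",cv2.resize(cv2.imread("pics/w3.png")[60:360,140:440],(600,600),interpolation=cv2.INTER_CUBIC))
E
```

```text
6.375 [ 0.5562 -0.1087  0.1538] [[ 0.7785 -0.6276 -0.001 ]
 [-0.6276 -0.7785  0.0003]
 [-0.001   0.0004 -1.    ]] 0.05075796617435683
778 254 310 86 139 [ 0.6167 -0.1554  0.0714] [ 0.616  -0.1551  0.07  ] ((0.6158420443534851, -0.1549549251794815), 0.019963014870882034)
3039 246 317 76 147 [ 0.616 -0.155  0.054] [ 0.6159 -0.1549  0.0536] ((0.6159743666648865, -0.15494991838932037), 0.027038829401135445)
```

View pics/w3c.png

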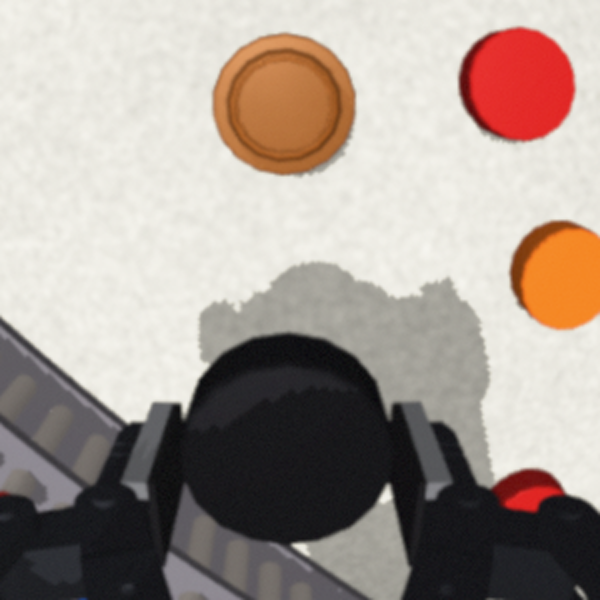

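Jar sits at crop (284,104), body circle radius 27.0 mm at (0.616,-0.155). Moving the lid over it.

Request:
{"method": "drive_tool", "body": {
  "rows": "15 -1.5 0 0 0 0 0.5;25 0 0 0 0 0 0.5;22 0 0 0 0 0 0.5;14 0 0 0 0 0 0.5;0 0 20 0 0 0 0.5;0 0 25 0 0 0 0.5;0 0 15 0 0 0 0.5;0 0 4 0 0 0 0.5;0 0 0 0 0 0 0.5;0 0 0 0 0 0 0.5"
}}

```text
t: 7.68
tcp_pos: [0.6179, -0.1554, 0.0914]
orientation: [[0.779, -0.627, 0.002], [-0.627, -0.779, -0.001], [0.002, -0.0, -1.0]]
wrist_force: [-0.3, -0.5, -0.7]
width: 0.051
grip_force: 26.3
```

```bash
python3 - <<'E'
from h import *
np.set_printoptions(precision=4,suppress=True)
s=manip.observe(); print(s["t"],s["tcp_pos"],s["orientation"][:,2], s["wrist_force"],rows((.616,-.155,.0612),-38.9))
ims=[]
for n,(u,v) in (("scene",(260,300)),("side",(259,170))):
    p,d=manip.read_camera(n); ims.append(cv2.resize(p[v-50:v+50,u-40:u+40,::-1],(400,500),interpolation=cv2.INTER_CUBIC))
cv2.imwrite("pics/align.png",np.hstack(ims))
E
```

```text
7.675 [ 0.6179 -0.1554  0.0914] [ 0.0017 -0.0008 -1.    ] [-0.2822 -0.4764 -0.675 ] (array([-1.7,  0.9, 30.2]), array([-0.03, -0.1 ,  0.05]))
```

View pics/align.png

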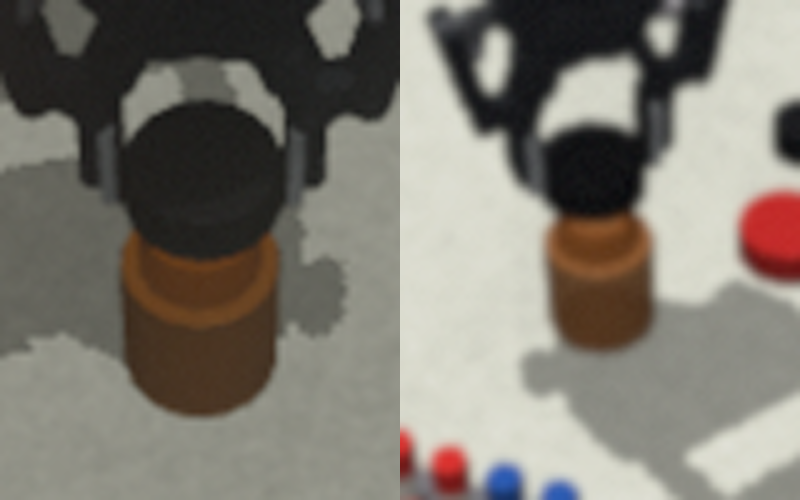

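Both views show the lid above the neck, about 1–2 mm off toward +x (scene 203 vs 200, side 593 vs 600 in the 5x crop), agreeing with the TCP reading. Correcting and lowering.

Request:
{"method": "drive_tool", "body": {
  "rows": "-1.7 0.9 0 0 0 0 0.5;0 0 0 0 0 0 0.5;0 0 4 0 0 0 0.5;0 0 4 0 0 0 0.5;0 0 4 0 0 0 0.5;0 0 4 0 0 0 0.5;0 0 3 0 0 0 0.5;0 0 0 0 0 0 0.5"
}}

```text
t: 8.78
tcp_pos: [0.6151, -0.1547, 0.0709]
orientation: [[0.779, -0.627, -0.001], [-0.627, -0.779, 0.0], [-0.001, 0.0, -1.0]]
wrist_force: [0.4, 0.9, -0.0]
width: 0.0512
grip_force: 26.3
```

Request:
{"method": "drive_tool", "body": {
  "rows": "0 0 2 0 0 0 0.5;0 0 2 0 0 0 0.5;0 0 2 0 0 0 0.5;0 0 2 0 0 0 0.5;0 0 0.7 0 0 0 0.5;0 0 0 0 0 0 0.5;0 0 0 0 0 0 0.5"
}}

```text
t: 9.65
tcp_pos: [0.6154, -0.1548, 0.0627]
orientation: [[0.779, -0.627, 0.0], [-0.627, -0.779, -0.0], [0.0, -0.0, -1.0]]
wrist_force: [-0.4, 0.2, -0.7]
width: 0.0505
grip_force: 26.3
```

Request:
{"method": "drive_tool", "body": {
  "rows": "0 0 1 0 0 0 0.5;0 0 0 0 0 0 0.5;0 0 0 0 0 0 0.65;0 0 0 0 0 0 0.8;0 0 0 0 0 0 1;0 0 0 0 0 0 1;0 0 0 0 0 0 1;0 0 0 0 0 0 1"
}}

```text
t: 10.65
tcp_pos: [0.6153, -0.1548, 0.0616]
orientation: [[0.779, -0.627, -0.0], [-0.627, -0.779, -0.0], [-0.0, 0.0, -1.0]]
wrist_force: [-0.0, -0.0, -0.2]
width: 0.0854
grip_force: 0.0
```

Request:
{"method": "drive_tool", "body": {
  "rows": "0 0 -20 0 0 0 1;0 0 -35 0 0 0 1;0 0 -35 0 0 0 1;-20 0 0 0 0 0 1;-20 0 0 0 0 0 1;0 0 0 0 0 0 1;0 0 0 0 0 0 1"
}}

```text
t: 11.52
tcp_pos: [0.5849, -0.1302, 0.1526]
orientation: [[0.779, -0.627, 0.002], [-0.627, -0.779, -0.001], [0.002, -0.0, -1.0]]
wrist_force: [1.1, -0.4, -0.2]
width: 0.0851
grip_force: 0.0
```

```bash
python3 - <<'E'
from h import *
np.set_printoptions(precision=4,suppress=True)
s=wshot("w4");print(s["t"],s["tcp_pos"],s["orientation"],s["width"])
C,g=wcloud("w4"); h=np.hypot(C[...,0]-.6155,C[...,1]+.155)
for lo,hi in((.07,.084),(.048,.06)):
    k=(C[...,2]>lo)&(C[...,2]<hi)&(h<.035); P=C[k]; print(len(P),P.mean(0),(P.max(0)+P.min(0))/2,cv2.minEnclosingCircle(P[:,:2].astype(np.float32)))
    q=np.linalg.lstsq(np.c_[P[:,:2],np.ones(len(P))],P[:,2],rcond=None)[0]; print("tilt",np.degrees(q[:2]))
for n in("scene","side"):
    p,d=manip.read_camera(n);C=cloud(n,d); h=np.hypot(C[...,0]-.6155,C[...,1]+.155); P=C[(h<.02)&(C[...,2]>.06)&(C[...,2]<.09)];print(n,len(P),np.median(P,0))
    if n=="scene": a=p[245:345,220:300,::-1]
b=cv2.imread("pics/w4.png")
cv2.imwrite("pics/seat.png",np.hstack([cv2.resize(a,(320,420),interpolation=cv2.INTER_CUBIC),b[:,80:]]))
E
```

```text
11.525 [ 0.5849 -0.1302  0.1526] [[ 0.7788 -0.6273  0.0016]
 [-0.6273 -0.7788 -0.0008]
 [ 0.0018 -0.0004 -1.    ]] 0.08512793000859406
4147 [ 0.6156 -0.1543  0.0759] [ 0.615  -0.1539  0.074 ] ((0.6149073243141174, -0.15383213758468628), 0.025851551443338394)
tilt [-0.1717  0.0923]
340 [ 0.6313 -0.1687  0.0536] [ 0.6228 -0.1598  0.054 ] ((0.6204953789710999, -0.15862895548343658), 0.026285067200660706)
tilt [ 0.3502 -0.1169]
scene 362 [ 0.616  -0.1554  0.0762]
side 151 [ 0.6158 -0.1545  0.0748]
```

View pics/seat.png

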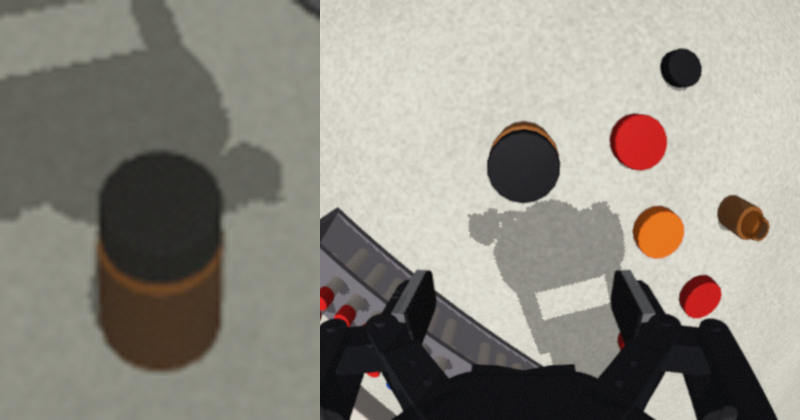

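Lid is fully on: top at 76 mm, level, with an even amber shoulder ring in the scene crop (~(160,265)). Turning to yaw 0 for the body grip.

Request:
{"method": "drive_tool", "body": {
  "rows": "0 0 0 0 0 -9.7 1;0 0 0 0 0 -9.7 1;0 0 0 0 0 -9.7 1;0 0 0 0 0 -9.7 1;15 12 0 0 0 0 1;16 13 0 0 0 0 1;0 0 0 0 0 0 1;0 0 0 0 0 0 1"
}}

```text
t: 12.68
tcp_pos: [0.6148, -0.1545, 0.1512]
orientation: [[1.0, -0.001, -0.001], [-0.001, -1.0, 0.001], [-0.001, -0.001, -1.0]]
wrist_force: [0.3, -0.3, -0.5]
width: 0.0854
grip_force: 0.0
```

```bash
python3 - <<'E'
from h import *
np.set_printoptions(precision=4,suppress=True)
print(rows((.616,-.155,.013),0), manip.observe()["joint_positions"])
E
```

```text
(array([  1.4,   0.6, 138.2]), array([-0.03,  0.05, -0.05])) [-0.4248  0.2883  1.6587  0.0001  1.1956  1.1468]
```

Request:
{"method": "drive_tool", "body": {
  "rows": "1 0.6 25 0 0 0 1;0 0 35 0 0 0 1;0 0 35 0 0 0 1;0 0 25 0 0 0 1;0 0 13 0 0 0 1;0 0 5 0 0 0 1;0 0 0 0 0 0 1;0 0 0 0 0 0 1"
}}

```text
t: 13.68
tcp_pos: [0.617, -0.1556, 0.0149]
orientation: [[1.0, -0.001, 0.002], [-0.001, -1.0, -0.001], [0.002, 0.001, -1.0]]
wrist_force: [0.4, 0.4, 0.4]
width: 0.0855
grip_force: 0.0
```

Request:
{"method": "drive_tool", "body": {
  "rows": "0 0 0 0 0 0 0.5;0 0 0 0 0 0 0.5;0 0 0 0 0 0 0.5;0 0 0 0 0 0 0.5;0 0 0 0 0 0 0.5;0 0 0 0 0 0 0.5;0 0 0 0 0 0 0.5;0 0 0 0 0 0 0.5",
  "newtons": 50
}}

```text
t: 14.68
tcp_pos: [0.6167, -0.1557, 0.0146]
orientation: [[1.0, -0.001, 0.001], [-0.001, -1.0, -0.001], [0.001, 0.001, -1.0]]
wrist_force: [-1.7, 0.7, 5.1]
width: 0.0531
grip_force: 48.1
```

Request:
{"method": "drive_tool", "body": {
  "rows": "0 0 -5 0 0 0 0.5;0 0 -15 0 0 0 0.5;0 0 -25 0 0 0 0.5;0 0 -30 0 0 0 0.5;0 0 -30 0 0 0 0.5;0 0 -30 0 0 0 0.5;0 0 -25 0 0 0 0.5;0 0 -15 0 0 0 0.5;0 0 -5 0 0 0 0.5;0 0 0 0 0 0 0.5"
}}

```text
t: 15.92
tcp_pos: [0.6158, -0.1551, 0.1931]
orientation: [[1.0, -0.001, -0.001], [-0.001, -1.0, 0.0], [-0.001, -0.0, -1.0]]
wrist_force: [0.2, 0.2, -2.3]
width: 0.0532
grip_force: 48.2
```

Request:
{"method": "drive_tool", "body": {
  "rows": "-3 -10 0 0 0 0 0.5;-6 -20 0 0 0 0 0.5;-10 -30 0 0 0 0 0.5;-10 -32 0 0 0 0 0.5;-10 -32 0 0 0 0 0.5;-10 -32 0 0 0 0 0.5;-10 -32 0 0 0 0 0.5;-10 -32 0 0 0 0 0.5;-10 -32 0 0 0 0 0.5;-10 -32 0 0 0 0 0.5"
}}

```text
t: 17.18
tcp_pos: [0.5258, 0.1309, 0.1931]
orientation: [[1.0, 0.0, -0.001], [0.0, -1.0, 0.0], [-0.001, -0.0, -1.0]]
wrist_force: [0.5, 0.5, -1.5]
width: 0.0533
grip_force: 48.2
```

Request:
{"method": "drive_tool", "body": {
  "rows": "-10 -32 0 0 0 0 0.5;-10 -32 0 0 0 0 0.5;-10 -32 0 0 0 0 0.5;-10 -32 0 0 0 0 0.5;-10 -30 0 0 0 0 0.5;-6 -20 0 0 0 0 0.5;-4 -12 0 0 0 0 0.5;0 0 0 0 0 0 0.5;0 0 0 0 0 0 0.5"
}}

```text
t: 18.3
tcp_pos: [0.4675, 0.3184, 0.1935]
orientation: [[1.0, -0.001, -0.0], [-0.001, -1.0, -0.0], [-0.0, 0.0, -1.0]]
wrist_force: [-0.1, 1.1, -2.6]
width: 0.0533
grip_force: 48.2
```

```bash
python3 - <<'E'
from h import *
np.set_printoptions(precision=4,suppress=True)
s=wshot("w5");print(s["t"],s["tcp_pos"],s["orientation"],s["width"],s["wrist_force"],s["joint_positions"])
C,g=wcloud("w5"); z=np.load("w5.npz"); W=(C-z["pos"])@z["R"]
# lid top in tool frame
v,u=np.mgrid[:420,:560]; k=(g.max(2)<60)&(abs(W[...,0])<.04)&(abs(W[...,1])<.026)&(W[...,2]<-.045)&(W[...,2]>-.075); P=W[k]
zt=np.median(P[:,2]); P=P[abs(P[:,2]-zt)<.004]; print("lid top",zt,P.min(0),P.max(0),"tilt",np.degrees(np.linalg.lstsq(np.c_[P[:,:2],np.ones(len(P))],P[:,2],rcond=None)[0][:2]))
print("to win",rows((.465,.3205,.0696),0))
ims=[]
for n in("scene","side"):
    p,d=manip.read_camera(n); np.savez(n+"5.npz",p=p,d=d); ims.append(cv2.resize(p[...,::-1],(400,300)))
ims=[cv2.resize(x,(400,300)) for x in ims]+[cv2.resize(cv2.imread("pics/w5.png"),(400,300))]
cv2.imwrite("pics/over.png",np.vstack([np.hstack(ims[:2]),np.hstack([ims[2],ims[2]*0])]))
E
```

```text
18.3 [0.4675 0.3184 0.1935] [[ 1.     -0.0012 -0.0002]
 [-0.0012 -1.     -0.0003]
 [-0.0002  0.0003 -1.    ]] 0.053281902157337024 [-0.1472  1.0595 -2.6388] [ 0.3976  0.0867  1.8085 -0.0003  1.2467  1.9697]
lid top -0.06107641945807965 [-0.0059 -0.0258 -0.0649] [ 0.0259  0.026  -0.0571] tilt [ 2.6527 -0.1503]
to win (array([ -2.7,  -2.3, 123.9]), array([ 0.01,  0.  , -0.09]))
```

View pics/over.png

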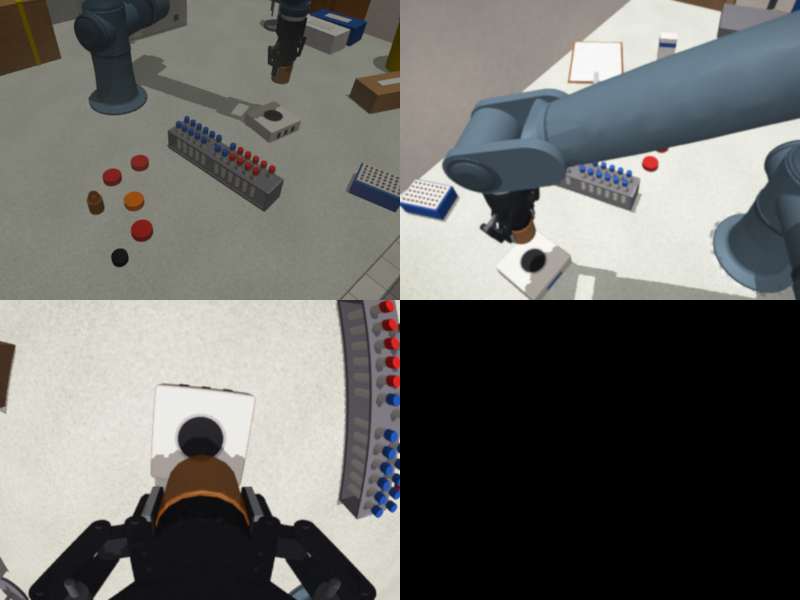

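The jar is held over the reader side with lid on; rack and small parts look unmoved. The window shows at wrist pixel ~(280,192). Refining the window centre from here.

```bash
python3 - <<'E'
from h import *
np.set_printoptions(precision=4,suppress=True)
C,g=wcloud("w5"); k=(g.max(2)<75)&(abs(C[...,2]-.045)<.006)&(np.hypot(C[...,0]-.465,C[...,1]-.3205)<.045); P=C[k];v,u=np.nonzero(k)
print(len(P),u.min(),u.max(),v.min(),v.max(),P.min(0),P.max(0),np.median(P,0))
h=cv2.convexHull(P[:,:2].astype(np.float32))[:,0]; h=h[h[:,0]>.462]; print("circ",circ(h)); print(cv2.minEnclosingCircle(P[:,:2].astype(np.float32)))
k=(g.min(2)>90)&(abs(C[...,2]-.045)<.005)&(np.hypot(C[...,0]-.465,C[...,1]-.3205)<.12); P=C[k]; print("box",cv2.minAreaRect(P[:,:2].astype(np.float32)),np.median(P[:,2]))
# jar lean from scene/side depth: axis points by height
for n in("scene","side"):
    z=np.load(n+"5.npz"); D=cloud(n,z["d"]); p=z["p"].astype(int); m=(np.hypot(D[...,0]-.4675,D[...,1]-.3184)<.035)&(D[...,2]>.165)&(D[...,2]<.245)&(p[...,0]>p[...,2]*1.4)
    Q=D[m]; print(n,len(Q),Q[:,2].min(),Q[:,2].max())
    if len(Q)>60:
        from scipy.optimize import least_squares
        f=lambda a:np.hypot(Q[:,0]-a[0]-a[2]*(Q[:,2]-.2),Q[:,1]-a[1]-a[3]*(Q[:,2]-.2))-.027
        r=least_squares(f,[.4675,.3184,0,0],loss="soft_l1",f_scale=.001); print(r.x[:2],"lean deg",np.degrees(r.x[2:]),np.sqrt(np.mean(r.fun**2)))
E
```

```text
2755 250 311 165 219 [0.4416 0.2926 0.043 ] [0.4942 0.3497 0.0479] [0.4676 0.3215 0.0456]
circ (array([0.4662, 0.3213]), np.float64(0.02866737251887505))
((0.4657995402812958, 0.3209846317768097), 0.029564879834651947)
box ((0.4666603207588196, 0.3209991157054901), (0.13038845360279083, 0.1297447681427002), 83.83805847167969) 0.04497206519072469
scene 430 0.1816804779982263 0.24084208654981626
[0.4673 0.3182] lean deg [-1.5707 -1.4646] 0.001689990713340894
side 653 0.18329258360949052 0.24433576438693816
[0.4663 0.318 ] lean deg [0.9954 0.1228] 0.0006425944149349778
```

Request:
{"method": "drive_tool", "body": {
  "rows": "-1 -2.6 8 0 0 0 0.5;0 0 20 0 0 0 0.5;0 0 28 0 0 0 0.5;0 0 28 0 0 0 0.5;0 0 18 0 0 0 0.5;0 0 8 0 0 0 0.5;0 0 3 0 0 0 0.5;0 0 0 0 0 0 0.5;0 0 0 0 0 0 0.5;0 0 0 0 0 0 0.5"
}}

```text
t: 19.7
tcp_pos: [0.4669, 0.3216, 0.0813]
orientation: [[1.0, -0.001, 0.001], [-0.001, -1.0, 0.0], [0.001, -0.0, -1.0]]
wrist_force: [-0.3, 0.9, -1.4]
width: 0.053
grip_force: 48.2
```

```bash
python3 - <<'E'
from h import *
np.set_printoptions(precision=4,suppress=True)
s=manip.observe();print(s["t"],s["tcp_pos"],rows((.4665,.321,.0697),0))
E
```

```text
19.7 [0.4669 0.3216 0.0813] (array([-0.4,  0.6, 11.6]), array([-0.03, -0.06, -0.05]))
```

Request:
{"method": "drive_tool", "body": {
  "rows": "0 0.5 3 0 0 0 0.5;0 0 4 0 0 0 0.5;0 0 3 0 0 0 0.5;0 0 1.5 0 0 0 0.5;0 0 0 0 0 0 0.5;0 0 0 0 0 0 0.5;0 0 0 0 0 0 0.5;0 0 0 0 0 0 0.5"
}}

```text
t: 20.7
tcp_pos: [0.4666, 0.3209, 0.0692]
orientation: [[1.0, -0.001, 0.0], [-0.001, -1.0, 0.0], [0.0, -0.0, -1.0]]
wrist_force: [0.2, -0.4, -1.7]
width: 0.053
grip_force: 48.2
```

```bash
python3 - <<'E'
from h import *
np.set_printoptions(precision=4,suppress=True)
s=wshot("w6");print(s["t"],s["tcp_pos"],s["orientation"][:,2],s["wrist_force"],abs(s["qvel"]).max(),rows((.4665,.321,.0697),0))
ims=[]
from scipy.optimize import least_squares
for n,(u,v) in(("scene",(388,125)),("side",(190,340))):
    p,d=manip.read_camera(n); D=cloud(n,d);q=p.astype(int); m=(np.hypot(D[...,0]-.4665,D[...,1]-.321)<.032)&(D[...,2]>.05)&(D[...,2]<.14)&(q[...,0]>q[...,2]*1.4); Q=D[m]
    f=lambda a:np.hypot(Q[:,0]-a[0]-a[2]*(Q[:,2]-.08),Q[:,1]-a[1]-a[3]*(Q[:,2]-.08))-.027
    if len(Q)>30: r=least_squares(f,[.4665,.321,0,0],loss="soft_l1",f_scale=.001); print(n,len(Q),r.x[:2],np.degrees(r.x[2:]),Q[:,2].min())
    ims.append(cv2.resize(p[v-75:v+75,max(u-65,0):u+65,::-1],(400,460),interpolation=cv2.INTER_CUBIC))
    C=cloud(n,d).reshape(-1,3);P=C[(d.ravel()>0)&(C[:,2]>.08)&(C[:,2]<.135)&(C[:,0]>.3)&(C[:,0]<.75)&(C[:,1]>-.03)&(C[:,1]<.12)]; print("rack",cv2.minAreaRect(P[:,:2].astype(np.float32)))
cv2.imwrite("pics/end.png",np.hstack(ims))
E
```

```text
20.7 [0.4666 0.3209 0.0692] [ 0.0001  0.0001 -1.    ] [ 0.1965 -0.4381 -1.6713] 0.0022680744714233363 (array([-0.1, -0. , -0.5]), array([-0.  , -0.01, -0.05]))
scene 339 [0.466  0.3209] [-0.7369 -0.9176] 0.05405593676000564
rack ((0.5168632864952087, 0.04380729794502258), (0.3156159818172455, 0.05221828445792198), 7.720371246337891)
side 484 [0.4652 0.3209] [ 0.6833 -0.0054] 0.05371970521028624
rack ((0.6448855996131897, 0.04372984170913696), (0.008137030526995659, 0.002594455610960722), 70.32870483398438)
```

View pics/end.png

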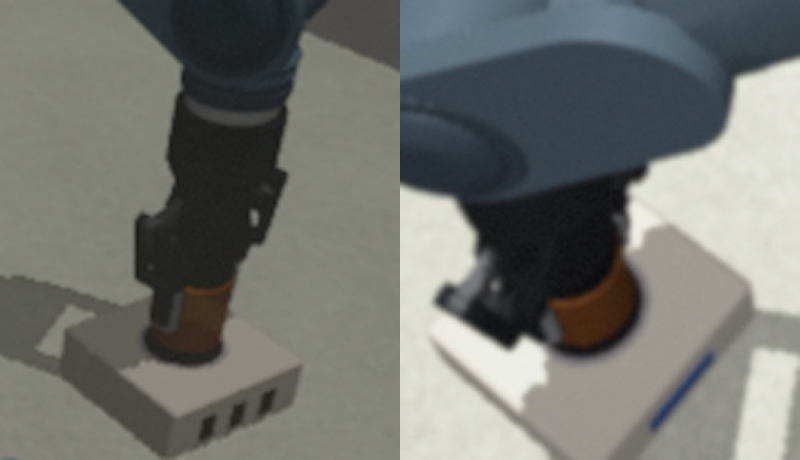

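Both views show the jar upright and centred over the window (scene crop (185,345), side crop (590,340)). Its underside is about 54–55 mm high, about 1 cm above the reader. The rack has not moved.

```bash
python3 -c "
from rig import manip
print(manip.job_done())"
```

```text
the job is handed in; nothing more can be done
None
```

The job is handed in at about 21 s of the 54 s allowed: the lid is fully down on the wide jar, and the arm is holding that jar level and still, centred on the window and about 1 cm above it.

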